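Put the red straightedge back in its rack

TASK

Put the red-gripped straightedge away: carry it to the two-slot rack and slide it, blade edge down, into the free slot until it stands on the slot's floor, sticking out about equally at both ends. Lower it in rather than dropping it, and leave the blue straightedge and the black one already racked where they are.

Things in the scene. Friction and masses are not known exactly. Their poses are not given: they have to be found in the camera images.
- red_straightedge: The one to put away: aluminium blade 140 long (its x), 14 thick (y), standing on its long edge, 85 high in all, topped by a red plastic grip 124 long, 20 thick, from 52 to 85 above the lower edge. Origin: middle of the lower edge, z up. Same either way round. Under 0.46 kg. Tips over past about 9 degrees. Pinch the grip across its 20 mm from above at mid-length.
- blue_straightedge: A straightedge of the same shape and size with a blue grip, standing on the worktop; it stays out. Origin and axes as for the red one.
- black_straightedge: A straightedge of the same shape and size with a black grip, already standing in the other slot of the rack; it stays there. Origin and axes as for the red one.
- free_slot (a point): Centre of the floor (6 above the worktop) of the free slot of a fixed grey two-slot rack on a dark base 120x168x6. Slot along this x, 100 long, open at ends and top; y across, z up. Throat 19 wide up to 26 above the floor, then lips flare to a mouth 41 wide (51 outside) at 46. The other slot, holding the black straightedge, is parallel, 80 away towards -y.
There are look-alikes about, which are no part of the job. What is shaped like the blue_straightedge but purple is not meant.

How it is judged:
By the outcome, as a careful person would: the job done as asked, in the order asked, and still so for the second after the job is handed in, with the robot touching nothing.
It also fails if it takes over 38 s, if anything falls off the work surface, if the arm or the gripper's body presses on something with over 40 N, if the wrist force passes 120 N, or if a joint passes its speed limit or range.

ROBOT

A 7-joint arm with a two-finger parallel gripper is mounted at the origin on a cart in front of the work surface, level with it; the furniture and walls round the work are solid. World frame = base frame: x ahead of the robot, y to its left, z up, the work surface at z = 0. Lengths are in m, angles in rad, forces in N, time in s.
With the tool pointing down it reaches from about 0.4 to 0.85 m from the base axis. Payload 4.5 kg.
Tool frame: the origin (TCP) lies on the centre line of the jaws, within the pads' length; the fingertips stand 11 mm ahead of it and the grasp point (between the pads) lies 8 mm behind it; z points along the fingers, y is the line along which they close (so a half turn about z gives the same grasp; the last joint's range is limited). The gripper opens to 88 mm and grips with 3 to 60 N. Pads are 18 mm wide; open, the fingers measure 123 mm over their backs; the gripper's body (75 mm by 187 mm) begins 45 mm behind the grasp point.
Start: joints at [1.312, 0.689, -0.195, 1.565, 0.157, 0.902, -0.215], TCP at [0.18, -0.598, 0.25] pointing down, gripper open.
Joint ranges: [-3.01, 3.01], [-0.46, 2.08], [-1.47, 1.51], [0.13, 2.56], [-1, 4.14], [0.04, 2.09], [-2.66, 2.66]. Speed limits (rad/s): [2.57, 2.57, 3.14, 3.14, 3.14, 3.14, 3.14].

INTERFACE

Orientations are given as a unit quaternion [x, y, z, w].
In Python, from plant import * gives the robot as it stands. The module is installed in compiled form; this text tells all that it offers.
- The arm moves only by the tool send_rows, never from a script. Its argument "motion" is a list of rows, each an object of numbers: "x", "y", "z": the shift along the tool's x, y, z in cm; "rx", "ry", "rz": the turn, a rotation vector about the tool's x, y, z in rad; "jaw": the finger opening in cm, from 0 to 8.81. In form: [{"x": .., "y": .., "z": .., "rx": .., "ry": .., "rz": .., "jaw": ..}, ...]. A call has exactly 5 rows; each row shifts and turns the commanded pose from where the row before left it, along the tool's axes as they then stand; what a row does not reach is not made up. A row lasts 1/10 s, in which the tool goes at most 50 mm and 8.59 degrees, less where a joint would pass 70% of its speed; a pose out of reach is approached as far as the arm can. A call is refused whole if a number of a shift passes 5 or a number of a turn 0.15, either way. A call with a gripper value outside its range is refused whole. The fingers move at their own pace and stop on an object; "grip_force" is the grip in N (left out, the last holds). Time passes only in rows, so rows that do not move let the fingers close, or fill a call up. It gives the time, the measured TCP pose, the force, the opening and the grip force at its end, in the units of the state.
- get_state(): the state, without advancing time (a new reading comes with each control period).
- snapshot(name): name is "scene" or "top"; returns a dict with "img" (384x512x3 uint8, red, green, blue), "vertical_fov" (degrees; the focal length in pixels is half the picture's height over the tangent of half this angle, whatever the lens; pixels are square), "cx", "cy" (the principal point, pixels), "extrinsics" (4x4, takes a point from camera to world coordinates). Camera axes: x right, y up, looking along -z (the intrinsics and any distortion apply to the point x, -y, -z); pixel columns grow to the right and rows downward; lengths in m; the calibration is good to about 2 mm. A picture is of the moment at which its call begins. There is no depth.
- finish_job(): hands the job in; it is judged then, once.
The state is a dict: "clock": time; "q": joint angles; "qd": joint speeds; "joint_torque": joint torques, N m; "tool_pos": TCP position; "eef_rot": TCP orientation; "contact_force": force on the tool from outside, world axes, zero at the start; "moment": the same for the moment, N m; "opening": opening from 0.0 (shut) to 1.0 (fully open); "finger_force": force on a finger pad.
Only numpy, scipy, OpenCV 4.12 (cv2) and the standard library are available. Lean on these libraries where they do the work, as an engineer would, in place of code of your own. Each camera call takes 0.05 s, during which the arm holds its last target. There are 200 camera calls.

## Working session

There is one attempt and no reset: what is moved stays moved. The work goes in short steps, Python scripts to look and compute and a tool call to move; the robot and the scene stay as the last step left them, time stands still between calls to the robot, and variables do not carry over. Pictures are saved under pics/ and viewed, at most 10 in all, crops included, and the job is handed in when it is done.

Besides the shell and the picture viewer there is one more tool, called after "Call:" as name(argument=value, ...), one argument or row to a line, values as JSON. send_rows: Moves the arm, as the interface text tells. Its arguments: {"type":"object","properties":{"motion":{"type":"array"},"grip_force":{"type":"number"}},"required":["motion"]}

```bash
mkdir -p pics; python3 - <<'E'
from plant import *
import cv2,numpy as np,pickle
d={}
for n in("scene","top"):
    s=snapshot(n); d[n]=s; cv2.imwrite(f"pics/{n}0.png",s["img"][:,:,::-1])
    print(n,{k:v for k,v in s.items() if k!="img"})
pickle.dump(d,open("s0.pkl","wb"))
print(get_state())
E
```

```text
scene {'vertical_fov': 50.433402552291575, 'cx': 257.20340799904596, 'cy': 188.69309211358302, 'extrinsics': array([[-0.6986704 ,  0.28994031, -0.65405985, -0.11472179],
       [-0.71528673, -0.30222965,  0.63009693,  0.66598582],
       [-0.01498578,  0.9080704 ,  0.41854937,  0.4327689 ],
       [ 0.        ,  0.        ,  0.        ,  1.        ]])}
top {'vertical_fov': 55.8225109766197, 'cx': 253.16498547277007, 'cy': 189.91159345694575, 'extrinsics': array([[ 0.02512648,  0.97945122, -0.20010988,  0.28769568],
       [-0.99966703,  0.02344142, -0.01078601,  0.05461632],
       [-0.00587351,  0.20031427,  0.97971409,  0.96079759],
       [ 0.        ,  0.        ,  0.        ,  1.        ]])}
{'clock': 0.1, 'q': array([ 1.31177957,  0.68989489, -0.19449799,  1.56625   ,  0.15729183,
        0.9025057 , -0.21509081]), 'qd': array([ 0.00042087, -0.00099652,  0.00094273, -0.00238981,  0.00182823,
       -0.00025871, -0.00015983]), 'joint_torque': array([-3.01574240e-03, -5.28499711e+01, -1.27154142e+00, -1.53837043e+01,
       -5.25397633e-02,  1.93152599e-03,  3.10965811e-05]), 'tool_pos': array([ 0.18019416, -0.59787738,  0.24899026]), 'eef_rot': array([ 9.89296367e-01,  1.45917793e-01, -1.86416780e-04, -8.13640548e-04]), 'contact_force': array([-0.44633759, -0.08514977, -0.52493136]), 'moment': array([0.01931423, 0.00747656, 0.01622414]), 'finger_force': 0.0, 'opening': 1.0012992938523844}
```

View pics/top0.png

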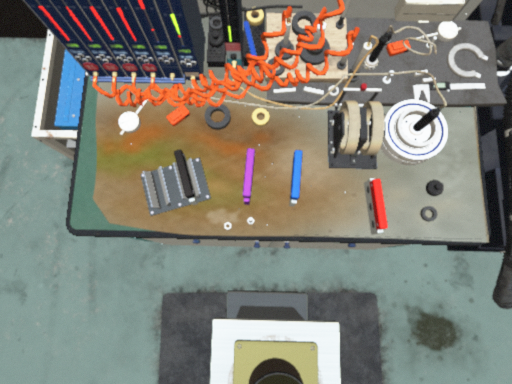

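View pics/scene0.png

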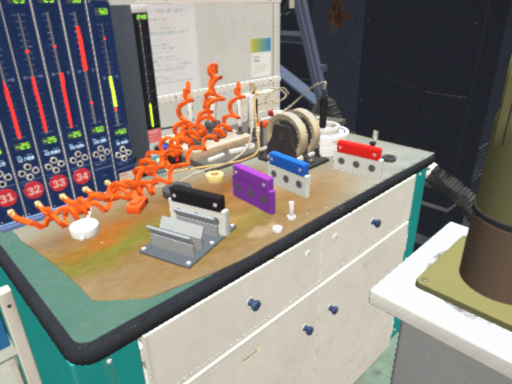

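The top view shows the red straightedge at about (378,205), the rack at (175,185) with black in its right slot, so the free slot is on the left at about (152,190). Blue is at (297,175) and purple at (249,175). The scene view agrees.

```bash
cat > h.py <<'E'
import numpy as np,cv2,pickle
def ray(s,u,v):
    f=192/np.tan(np.radians(s["vertical_fov"]/2));E=s["extrinsics"]
    d=E[:3,:3]@np.array([(u-s["cx"])/f,-(v-s["cy"])/f,-1.]);return E[:3,3],d
def onz(s,u,v,z):
    o,d=ray(s,u,v);return o+d*(z-o[2])/d[2]
def proj(s,p):
    f=192/np.tan(np.radians(s["vertical_fov"]/2));E=s["extrinsics"]
    c=E[:3,:3].T@(np.array(p)-E[:3,3]);return s["cx"]-f*c[0]/c[2],s["cy"]+f*c[1]/c[2]
E
python3 - <<'E'
from h import *
d=pickle.load(open("s0.pkl","rb"));s=d["top"];i=s["img"]
hsv=cv2.cvtColor(i,cv2.COLOR_RGB2HSV)
m=((hsv[...,0]<6)|(hsv[...,0]>174))&(hsv[...,1]>150)&(hsv[...,2]>90)
b=(hsv[...,0]>100)&(hsv[...,0]<125)&(hsv[...,1]>140)
for nm,mm,x0,x1,y0,y1,z in(("red",m,360,395,170,240,.085),("blue",b,285,310,140,210,.085),("black",i.max(2)<60,170,200,145,200,.091)):
    k=np.zeros(m.shape,np.uint8);k[y0:y1,x0:x1]=mm[y0:y1,x0:x1]
    c=max(cv2.findContours(k,0,1)[0],key=cv2.contourArea);bx=cv2.boxPoints(cv2.minAreaRect(c))
    P=np.array([onz(s,*p,z) for p in bx]);print(nm,bx.round(1).tolist(),"\n",P.round(4).tolist(),P.mean(0).round(4))
a=cv2.resize(i[140:225,130:220],None,fx=6,fy=6,interpolation=3)
r=cv2.resize(i[165:245,350:405],None,fx=4,fy=4,interpolation=3)
cv2.imwrite("pics/rack.png",a[:,:,::-1]);
q=d["scene"]["img"];cv2.imwrite("pics/rs.png",cv2.resize(q[175:275,130:245],None,fx=6,fy=6,interpolation=3)[:,:,::-1])
cv2.imwrite("pics/red.png",r[:,:,::-1])
E
```

```text
red [[369.20001220703125, 180.0], [379.79998779296875, 178.39999389648438], [387.1000061035156, 227.5], [376.5, 229.10000610351562]] 
 [[0.4985, -0.2223, 0.085], [0.5031, -0.2487, 0.085], [0.3818, -0.2608, 0.085], [0.3774, -0.2351, 0.085]] [ 0.4402 -0.2417  0.085 ]
blue [[290.29998779296875, 197.89999389648438], [293.70001220703125, 149.8000030517578], [301.79998779296875, 150.39999389648438], [298.29998779296875, 198.5]] 
 [[0.4488, -0.0273, 0.085], [0.5721, -0.0354, 0.085], [0.5711, -0.0556, 0.085], [0.4479, -0.047, 0.085]] [ 0.51   -0.0413  0.085 ]
black [[174.10000610351562, 152.1999969482422], [180.60000610351562, 149.60000610351562], [196.6999969482422, 189.6999969482422], [190.10000610351562, 192.3000030517578]] 
 [[0.5571, 0.2648, 0.091], [0.5643, 0.2488, 0.091], [0.4625, 0.2026, 0.091], [0.4556, 0.2183, 0.091]] [0.5099 0.2336 0.091 ]
```

View pics/rack.png

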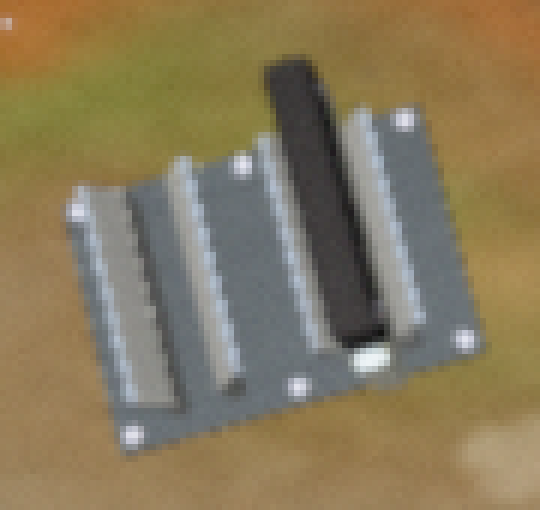

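View pics/red.png

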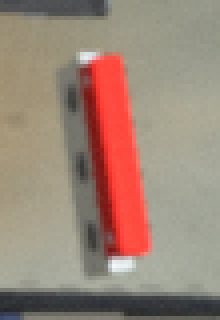

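The rack crop shows the bright lip rims: free slot left rim (86,192)–(131,398) and right rim (186,162)–(236,372), with black's rims at (264,140)–(318,347) and (363,113)–(417,318). In the red crop, the right edge of the grip top is clean and the left side face is visible.

```bash
python3 - <<'E'
from h import *
d=pickle.load(open("s0.pkl","rb"));s=d["top"]
P=lambda x,y,z=.052:onz(s,130+(x+.5)/6-.5,140+(y+.5)/6-.5,z)[:2]
L=[P(86,192),P(131,398)],[P(186,162),P(236,372)],[P(264,140),P(318,347)],[P(363,113),P(417,318)]
for a,b in L: print(a.round(4),b.round(4),np.linalg.norm(a-b).round(4),"yaw",np.arctan2(*(a-b)[::-1]).round(4))
C=[np.mean([L[0],L[1]],(0,1)),np.mean([L[2],L[3]],(0,1))];print("centres",C,np.linalg.norm(C[0]-C[1]))
yaw=np.mean([np.arctan2(*(a-b)[::-1]) for a,b in L]);n=np.array([-np.sin(yaw),np.cos(yaw)])
M=[np.mean(l,0)@n for l in L];print(yaw,"across",np.diff(M))
# base corners z=.006
B=[P(*p,.006) for p in((66,228),(126,455),(484,350),(420,104))]
print("base",np.mean(B,0),[np.linalg.norm(B[i]-B[i-1]).round(4) for i in range(4)],"yaws",[np.arctan2(*(B[0]-B[1])[::-1]),np.arctan2(*(B[3]-B[2])[::-1])])
print("slot from base",np.mean(B,0)+.04*n)
from scipy.spatial.transform import Rotation as R
from plant import *
st=get_state();print(R.from_quat(st["eef_rot"]).as_matrix().round(3))
for nm,p in(("red",(.4414,-.2448,.085)),("redbot",(.4414,-.2448,0))):print(nm,proj(d["scene"],p))
q=d["scene"];h=cv2.cvtColor(q["img"],cv2.COLOR_RGB2HSV)
m=(((h[...,0]<6)|(h[...,0]>174))&(h[...,1]>150)).astype(np.uint8);m[:130]=0;m[175:]=0;m[:,:325]=0;m[:,395:]=0
c=max(cv2.findContours(m,0,1)[0],key=cv2.contourArea);print(cv2.boundingRect(c));
for e in(-.062,.062):
  for t in(-.01,.01):print(np.round(proj(q,(.4414+e*.995-t*.0995,-.2448+e*.0995+t*.995,.085)),1))
print(cv2.approxPolyDP(c,2,True)[:,0].tolist())
E
```

```text
[0.515  0.3488] [0.4256 0.322 ] 0.0933 yaw 0.2912
[0.5294 0.3066] [0.4379 0.2783] 0.0958 yaw 0.2997
[0.54   0.2735] [0.4495 0.2442] 0.0952 yaw 0.3128
[0.5532 0.2312] [0.463  0.2027] 0.0946 yaw 0.306
centres [array([0.47697617, 0.31392449]), array([0.50144078, 0.23789731])] 0.07986644653697006
0.30245119261127873 across [-0.04497457 -0.03541636 -0.04391932]
base [0.4865615  0.27520933] [np.float64(0.1688), np.float64(0.1084), np.float64(0.1643), np.float64(0.1187)] yaws [np.float64(0.33468808967578373), np.float64(0.2980245870815323)]
slot from base [0.47464706 0.3133937 ]
[[ 0.957  0.289 -0.001]
 [ 0.289 -0.957  0.002]
 [-0.    -0.002 -1.   ]]
red (np.float64(358.1317731965547), np.float64(143.25744107682226))
redbot (np.float64(355.3864390484476), np.float64(172.83148400794198))
(337, 140, 44, 20)
[381.8 146.9]
[378.5 148.9]
[339.4 138. ]
[335.7 139.8]
[[338, 141], [339, 151], [373, 159], [380, 156], [380, 148], [373, 145]]
```

Call:
send_rows(
  motion=[
    {"x": 2.5,"y": -1.9},
    {"x": 3.5,"y": -2.6},
    {"x": 3.5,"y": -2.6},
    {"x": 3.5,"y": -2.6},
    {"x": 3.5,"y": -2.6},
  ],
)

```text
schema error: expected keys x, y, z, rx, ry, rz, jaw
```

Call:
send_rows(
  motion=[
    {"x": 3.5,"y": -2.6},
    {"x": 3.5,"y": -2.6},
    {"x": 3.5,"y": -2.6},
    {"x": 3.5,"y": -2.6},
    {"x": 2.0,"y": -1.6},
  ],
)

```text
schema error: expected keys x, y, z, rx, ry, rz, jaw
```

```bash
cat >> h.py <<'E'
from scipy.spatial.transform import Rotation as R
def go(st,tgt,yaw):
    M=R.from_quat(st["eef_rot"]).as_matrix();c,s=np.cos(yaw),np.sin(yaw)
    T=np.array([[c,s,0],[s,-c,0],[0,0,-1.]])
    print("shift cm",(M.T@(np.array(tgt)-st["tool_pos"])*100).round(2),"rotvec",R.from_matrix(M.T@T).as_rotvec().round(4),"| t",round(st["clock"],2),"pos",st["tool_pos"].round(4),"F",st["contact_force"].round(1),"op",round(st["opening"]*88.1,1),"ff",st["finger_force"])
E
python3 -c "
from plant import *;from h import *
go(get_state(),(.4414,-.2448,.15),.0996)"
```

```text
shift cm [ 35.2  -26.25   9.94] rotvec [-0.0016  0.0003  0.1933] | t 0.1 pos [ 0.1802 -0.5979  0.249 ] F [-0.4 -0.1 -0.5] op 88.2 ff 0.0
```

Call:
send_rows(
  motion=[
    {"x": 2.5,"y": -1.9,"z": 0,"rx": 0,"ry": 0,"rz": 0,"jaw": 8.8},
    {"x": 3.5,"y": -2.6,"z": 0,"rx": 0,"ry": 0,"rz": 0,"jaw": 8.8},
    {"x": 3.5,"y": -2.6,"z": 0,"rx": 0,"ry": 0,"rz": 0,"jaw": 8.8},
    {"x": 3.5,"y": -2.6,"z": 0,"rx": 0,"ry": 0,"rz": 0,"jaw": 8.8},
    {"x": 3.5,"y": -2.6,"z": 0,"rx": 0,"ry": 0,"rz": 0,"jaw": 8.8},
  ],
)

```text
clock: 0.6
tool_pos: [0.3035, -0.4314, 0.2495]
eef_rot: [0.989, 0.146, -0.0, -0.0]
contact_force: [0.9, -0.3, -0.4]
opening: 0.996
finger_force: 0.0
```

Call:
send_rows(
  motion=[
    {"x": 3.5,"y": -2.6,"z": 0,"rx": 0,"ry": 0,"rz": 0,"jaw": 8.8},
    {"x": 3.5,"y": -2.6,"z": 0,"rx": 0,"ry": 0,"rz": 0,"jaw": 8.8},
    {"x": 3.5,"y": -2.6,"z": 0,"rx": 0,"ry": 0,"rz": 0,"jaw": 8.8},
    {"x": 3.5,"y": -2.6,"z": 0,"rx": 0,"ry": 0,"rz": 0,"jaw": 8.8},
    {"x": 2.0,"y": -1.6,"z": 0,"rx": 0,"ry": 0,"rz": 0,"jaw": 8.8},
  ],
)

```text
clock: 1.1
tool_pos: [0.4236, -0.2683, 0.2496]
eef_rot: [0.989, 0.148, 0.001, -0.001]
contact_force: [0.0, 0.2, -0.1]
opening: 1.0
finger_force: 0.0
```

```bash
python3 -c "
from plant import *;from h import *
go(get_state(),(.4414,-.2448,.15),.0996)"
```

```text
shift cm [ 2.37 -1.71  9.97] rotvec [-0.0014 -0.0012  0.1978] | t 1.1 pos [ 0.4236 -0.2683  0.2496] F [ 0.   0.2 -0.1] op 88.1 ff 0.0
```

Call:
send_rows(
  motion=[
    {"x": 1.2,"y": -0.9,"z": 0,"rx": 0,"ry": 0,"rz": 0,"jaw": 8.8},
    {"x": 1.1,"y": -0.8,"z": 0,"rx": 0,"ry": 0,"rz": 0,"jaw": 8.8},
    {"x": 0,"y": 0,"z": 2,"rx": 0,"ry": 0,"rz": 0.1,"jaw": 8.8},
    {"x": 0,"y": 0,"z": 3,"rx": 0,"ry": 0,"rz": 0.098,"jaw": 8.8},
    {"x": 0,"y": 0,"z": 3,"rx": 0,"ry": 0,"rz": 0,"jaw": 8.8},
  ],
)

```text
clock: 1.6
tool_pos: [0.4388, -0.2495, 0.1691]
eef_rot: [0.999, 0.046, 0.0, 0.001]
contact_force: [-0.6, 0.4, -0.9]
opening: 1.001
finger_force: 0.0
```

```bash
python3 - <<'E'
from plant import *
from h import *
s=snapshot("top");st=get_state();go(st,(.4414,-.2448,.064),.0996)
print(proj(s,(.4414,-.2448,.085)))
a=s["img"][110:260,300:460];b=snapshot("scene")["img"][60:210,280:440]
cv2.imwrite("pics/ap.png",cv2.resize(np.hstack([a,b]),None,fx=2.5,fy=2.5)[:,:,::-1])
E
```

```text
shift cm [ 0.61 -0.25 10.09] rotvec [-0.0032  0.0063 -0.0055] | t 1.65 pos [ 0.4362 -0.2481  0.165 ] F [-0.6  0.3 -2.6] op 87.9 ff 0.0
(np.float64(379.35909076350794), np.float64(202.97113355604037))
```

View pics/ap.png

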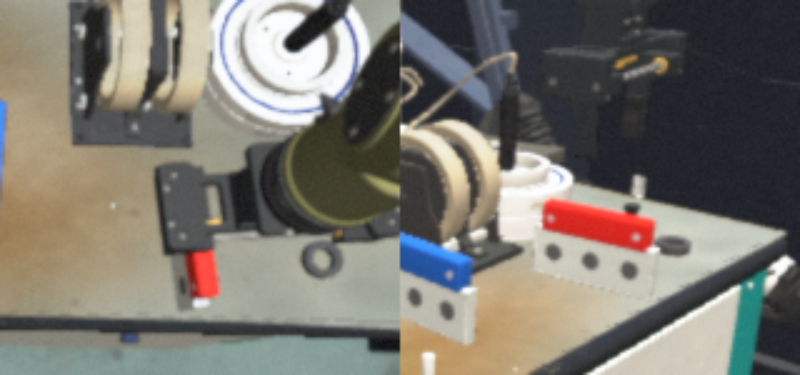

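In the crop, the gripper is over the red grip, with its jaws straddling it and the spool clear. Next I correct the offset and descend.

Call:
send_rows(
  motion=[
    {"x": 0.5,"y": -0.2,"z": 2,"rx": 0,"ry": 0,"rz": 0,"jaw": 8.8},
    {"x": 0,"y": 0,"z": 2,"rx": 0,"ry": 0,"rz": 0,"jaw": 8.8},
    {"x": 0,"y": 0,"z": 2,"rx": 0,"ry": 0,"rz": 0,"jaw": 7},
    {"x": 0,"y": 0,"z": 1,"rx": 0,"ry": 0,"rz": 0,"jaw": 6},
    {"x": 0,"y": 0,"z": 0,"rx": 0,"ry": 0,"rz": 0,"jaw": 6},
  ],
)

```text
clock: 2.2
tool_pos: [0.4431, -0.2467, 0.0995]
eef_rot: [0.999, 0.047, -0.001, -0.0]
contact_force: [0.1, 0.3, 0.1]
opening: 0.747
finger_force: 0.0
```

```bash
python3 -c "
from plant import *;from h import *
go(get_state(),(.4414,-.2448,.064),.0996)"
```

```text
shift cm [-0.15 -0.2   3.55] rotvec [-0.0004  0.001  -0.0051] | t 2.2 pos [ 0.4431 -0.2467  0.0995] F [0.1 0.3 0.1] op 65.8 ff 0.0
```

Call:
send_rows(
  motion=[
    {"x": -0.1,"y": -0.2,"z": 1.2,"rx": 0,"ry": 0,"rz": 0,"jaw": 6},
    {"x": 0,"y": 0,"z": 1.2,"rx": 0,"ry": 0,"rz": 0,"jaw": 5},
    {"x": 0,"y": 0,"z": 1.1,"rx": 0,"ry": 0,"rz": 0,"jaw": 4},
    {"x": 0,"y": 0,"z": 0,"rx": 0,"ry": 0,"rz": -0.005,"jaw": 3.5},
    {"x": 0,"y": 0,"z": 0,"rx": 0,"ry": 0,"rz": 0,"jaw": 3},
  ],
  grip_force=5,
)

```text
clock: 2.7
tool_pos: [0.4422, -0.2448, 0.0647]
eef_rot: [0.999, 0.05, -0.0, 0.0]
contact_force: [-0.0, -0.6, -0.2]
opening: 0.353
finger_force: 0.0
```

Call:
send_rows(
  motion=[
    {"x": 0,"y": 0,"z": 0,"rx": 0,"ry": 0,"rz": 0,"jaw": 2.6},
    {"x": 0,"y": 0,"z": 0,"rx": 0,"ry": 0,"rz": 0,"jaw": 2.3},
    {"x": 0,"y": 0,"z": 0,"rx": 0,"ry": 0,"rz": 0,"jaw": 2.0},
    {"x": 0,"y": 0,"z": 0,"rx": 0,"ry": 0,"rz": 0,"jaw": 1.6},
    {"x": 0,"y": 0,"z": 0,"rx": 0,"ry": 0,"rz": 0,"jaw": 1.0},
  ],
  grip_force=5,
)

```text
clock: 3.2
tool_pos: [0.4425, -0.2451, 0.0651]
eef_rot: [0.999, 0.05, 0.0, 0.0]
contact_force: [-0.4, -1.2, 3.0]
opening: 0.229
finger_force: 4.9
```

Call:
send_rows(
  motion=[
    {"x": 0,"y": 0,"z": 0,"rx": 0,"ry": 0,"rz": 0,"jaw": 0.5},
    {"x": 0,"y": 0,"z": 0,"rx": 0,"ry": 0,"rz": 0,"jaw": 0},
    {"x": 0,"y": 0,"z": 0,"rx": 0,"ry": 0,"rz": 0,"jaw": 0},
    {"x": 0,"y": 0,"z": 0,"rx": 0,"ry": 0,"rz": 0,"jaw": 0},
    {"x": 0,"y": 0,"z": 0,"rx": 0,"ry": 0,"rz": 0,"jaw": 0},
  ],
  grip_force=35,
)

```text
clock: 3.7
tool_pos: [0.4425, -0.2451, 0.0651]
eef_rot: [0.999, 0.05, 0.0, 0.0]
contact_force: [-0.5, -1.6, 5.3]
opening: 0.227
finger_force: 34.6
```

```bash
python3 -c "
from plant import *;from h import *
go(get_state(),(.4414,-.2448,.064),.0996)"
```

```text
shift cm [-0.1  -0.04  0.11] rotvec [ 0.0009 -0.0008 -0.0001] | t 3.7 pos [ 0.4425 -0.2451  0.0651] F [-0.5 -1.6  5.3] op 20.0 ff 34.606327414512634
```

Call:
send_rows(
  motion=[
    {"x": 0,"y": 0,"z": -1,"rx": 0,"ry": 0,"rz": 0,"jaw": 0},
    {"x": 0,"y": 0,"z": -2,"rx": 0,"ry": 0,"rz": 0,"jaw": 0},
    {"x": 0,"y": 0,"z": -3,"rx": 0,"ry": 0,"rz": 0,"jaw": 0},
    {"x": 0,"y": 0,"z": -3,"rx": 0,"ry": 0,"rz": 0,"jaw": 0},
    {"x": 0,"y": 0,"z": -3,"rx": 0,"ry": 0,"rz": 0,"jaw": 0},
  ],
)

```text
clock: 4.2
tool_pos: [0.4412, -0.2437, 0.1857]
eef_rot: [0.999, 0.05, -0.001, -0.001]
contact_force: [0.6, 0.3, -2.8]
opening: 0.224
finger_force: 34.6
```

Call:
send_rows(
  motion=[
    {"x": 0,"y": 0,"z": -2,"rx": 0,"ry": 0,"rz": 0,"jaw": 0},
    {"x": 0,"y": 0,"z": -1,"rx": 0,"ry": 0,"rz": 0,"jaw": 0},
    {"x": 0,"y": 0,"z": 0,"rx": 0,"ry": 0,"rz": 0,"jaw": 0},
    {"x": 0,"y": 0,"z": 0,"rx": 0,"ry": 0,"rz": 0,"jaw": 0},
    {"x": 0,"y": 0,"z": 0,"rx": 0,"ry": 0,"rz": 0,"jaw": 0},
  ],
)

```text
clock: 4.7
tool_pos: [0.4413, -0.2442, 0.2135]
eef_rot: [0.999, 0.05, -0.001, -0.001]
contact_force: [-1.0, -0.1, -2.8]
opening: 0.229
finger_force: 34.6
```

```bash
python3 -c "
from plant import *;from h import *
go(get_state(),(.4765,.3138,.215),.302)"
```

```text
shift cm [  9.07 -55.17  -0.09] rotvec [-0.0017  0.0023 -0.202 ] | t 4.7 pos [ 0.4413 -0.2442  0.2135] F [-1.  -0.1 -2.8] op 20.1 ff 34.56501413136721
```

Call:
send_rows(
  motion=[
    {"x": 0.2,"y": -1.5,"z": 0,"rx": 0,"ry": 0,"rz": 0,"jaw": 0},
    {"x": 0.5,"y": -3,"z": 0,"rx": 0,"ry": 0,"rz": 0,"jaw": 0},
    {"x": 0.5,"y": -3,"z": 0,"rx": 0,"ry": 0,"rz": 0,"jaw": 0},
    {"x": 0.5,"y": -3,"z": 0,"rx": 0,"ry": 0,"rz": 0,"jaw": 0},
    {"x": 0.5,"y": -3,"z": 0,"rx": 0,"ry": 0,"rz": 0,"jaw": 0},
  ],
)

```text
clock: 5.2
tool_pos: [0.45, -0.1056, 0.2141]
eef_rot: [0.999, 0.05, -0.001, -0.0]
contact_force: [0.6, 0.9, -2.2]
opening: 0.225
finger_force: 34.6
```

Call:
send_rows(
  motion=[
    {"x": 0.5,"y": -3,"z": 0,"rx": 0,"ry": 0,"rz": 0,"jaw": 0},
    {"x": 0.5,"y": -3,"z": 0,"rx": 0,"ry": 0,"rz": 0,"jaw": 0},
    {"x": 0.5,"y": -3,"z": 0,"rx": 0,"ry": 0,"rz": 0,"jaw": 0},
    {"x": 0.5,"y": -3,"z": 0,"rx": 0,"ry": 0,"rz": 0,"jaw": 0},
    {"x": 0.5,"y": -3,"z": 0,"rx": 0,"ry": 0,"rz": 0,"jaw": 0},
  ],
)

```text
clock: 5.7
tool_pos: [0.4595, 0.046, 0.2141]
eef_rot: [0.999, 0.051, -0.001, -0.0]
contact_force: [0.2, -0.7, -1.8]
opening: 0.227
finger_force: 34.6
```

Call:
send_rows(
  motion=[
    {"x": 0.5,"y": -3,"z": 0,"rx": 0,"ry": 0,"rz": 0,"jaw": 0},
    {"x": 0.5,"y": -3,"z": 0,"rx": 0,"ry": 0,"rz": 0,"jaw": 0},
    {"x": 0.5,"y": -3,"z": 0,"rx": 0,"ry": 0,"rz": 0,"jaw": 0},
    {"x": 0.5,"y": -3,"z": 0,"rx": 0,"ry": 0,"rz": 0,"jaw": 0},
    {"x": 0.5,"y": -3,"z": 0,"rx": 0,"ry": 0,"rz": 0,"jaw": 0},
  ],
)

```text
clock: 6.2
tool_pos: [0.469, 0.1976, 0.214]
eef_rot: [0.999, 0.051, -0.001, 0.0]
contact_force: [-0.1, 0.7, -2.1]
opening: 0.22
finger_force: 34.6
```

```bash
python3 -c "
from plant import *;from h import *
go(get_state(),(.4765,.3138,.215),.302)"
```

```text
shift cm [  1.92 -11.49  -0.11] rotvec [ 0.      0.002  -0.2008] | t 6.2 pos [0.469  0.1976 0.214 ] F [-0.1  0.7 -2.1] op 19.4 ff 34.563140608370304
```

Call:
send_rows(
  motion=[
    {"x": 0.5,"y": -3,"z": 0,"rx": 0,"ry": 0,"rz": 0,"jaw": 0},
    {"x": 0.5,"y": -3,"z": 0,"rx": 0,"ry": 0,"rz": 0,"jaw": 0},
    {"x": 0.5,"y": -3,"z": 0,"rx": 0,"ry": 0,"rz": 0,"jaw": 0},
    {"x": 0.4,"y": -2,"z": 0,"rx": 0,"ry": 0,"rz": 0,"jaw": 0},
    {"x": 0,"y": -0.4,"z": 0,"rx": 0,"ry": 0,"rz": -0.07,"jaw": 0},
  ],
)

```text
clock: 6.7
tool_pos: [0.4758, 0.3156, 0.2137]
eef_rot: [0.996, 0.088, -0.001, -0.001]
contact_force: [0.1, -0.4, -1.3]
opening: 0.225
finger_force: 34.6
```

Call:
send_rows(
  motion=[
    {"x": 0,"y": 0,"z": 1,"rx": 0,"ry": 0,"rz": -0.07,"jaw": 0},
    {"x": 0,"y": 0,"z": 2,"rx": 0,"ry": 0,"rz": -0.06,"jaw": 0},
    {"x": 0,"y": 0,"z": 2,"rx": 0,"ry": 0,"rz": 0,"jaw": 0},
    {"x": 0,"y": 0,"z": 0.5,"rx": 0,"ry": 0,"rz": 0,"jaw": 0},
    {"x": 0,"y": 0,"z": 0,"rx": 0,"ry": 0,"rz": 0,"jaw": 0},
  ],
)

```text
clock: 7.2
tool_pos: [0.4765, 0.3108, 0.1586]
eef_rot: [0.989, 0.15, -0.001, 0.001]
contact_force: [-0.3, 0.3, -2.0]
opening: 0.224
finger_force: 34.6
```

```bash
python3 - <<'E'
from plant import *
from h import *
s=snapshot("top");q=snapshot("scene");pickle.dump({"top":s,"scene":q},open("s1.pkl","wb"))
go(get_state(),(.4765,.3138,.15),.302)
a=s["img"][130:230,120:220];b=q["img"][150:275,125:250]
cv2.imwrite("pics/ov.png",np.hstack([cv2.resize(x,(400,400),interpolation=3) for x in(a,b)])[:,:,::-1])
E
```

```text
shift cm [-0.06 -0.28  1.01] rotvec [-0.0003 -0.0005 -0.0018] | t 7.3 pos [0.4779 0.3113 0.1601] F [-0.1  0.6 -1.3] op 19.7 ff 34.56504363566637
```

View pics/ov.png

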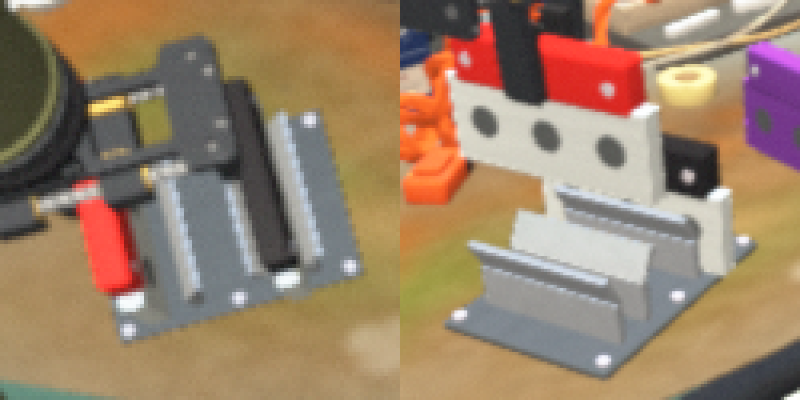

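The picture shows red held upright above the free slot, parallel to it. In the scene panel, the blade's near-face lower corners are at about (655,206) and (457,147).

```bash
python3 - <<'E'
from plant import *
from h import *
d=pickle.load(open("s1.pkl","rb"));q=d["scene"];st=get_state();t=st["tool_pos"]
y=.302;R2=np.array([[np.cos(y),np.sin(y)],[-np.sin(y),np.cos(y)]])
f=lambda a,b:(125+(a-400+.5)/3.2-.5,150+(b+.5)/3.2-.5)
for p in((655,206),(457,147)):
    w=onz(q,*f(*p),t[2]-.065);print("low",w.round(4),"rel tcp slot frame",(R2@(w-t)[:2]).round(4))
for a in(-.07,.07):
    w=np.r_[t[:2]+R2.T@[a,.007],t[2]-.065];u=np.array(proj(q,w));print("pred",a,((u-[125,150])*3.2+[400,0]).round(0))
# rim points scene, near lip (free slot +y side outer): panel (470,241)-(608,290)
for p in((470,241),(608,288),(700,228),(560,187)):
    w=onz(q,*f(*p),.052);print("rim",w.round(4),"rel slot",(R2@(w[:2]-[.4765,.3138])).round(4))
# lower base corners z=.006
for p in((445,325),(606,378),(755,238)):
    w=onz(q,*f(*p),.006);print("base",(R2@(w[:2]-[.4765,.3138])).round(4))
E
```

```text
low [0.4039 0.2958 0.0951] rel tcp slot frame [-0.0752  0.0073]
low [0.5499 0.3331 0.0951] rel tcp slot frame [ 0.0752 -0.0006]
pred -0.07 [646. 203.]
pred 0.07 [454. 153.]
rim [0.5141 0.3515 0.052 ] rel slot [0.0471 0.0248]
rim [0.4127 0.3253 0.052 ] rel slot [-0.0575  0.03  ]
rim [0.4287 0.2468 0.052 ] rel slot [-0.0656 -0.0497]
rim [0.5342 0.2751 0.052 ] rel slot [ 0.0435 -0.0541]
base [0.0523 0.049 ]
base [-0.0649  0.048 ]
base [-0.0579 -0.1227]
```

Call:
send_rows(
  motion=[
    {"x": -0.2,"y": -0.2,"z": 1,"rx": 0,"ry": 0,"rz": 0,"jaw": 0},
    {"x": -0.2,"y": -0.2,"z": 1,"rx": 0,"ry": 0,"rz": 0,"jaw": 0},
    {"x": 0,"y": 0,"z": 1,"rx": 0,"ry": 0,"rz": 0,"jaw": 0},
    {"x": 0,"y": 0,"z": 0,"rx": 0,"ry": 0,"rz": 0,"jaw": 0},
    {"x": 0,"y": 0,"z": 0,"rx": 0,"ry": 0,"rz": 0,"jaw": 0},
  ],
)

```text
clock: 7.8
tool_pos: [0.4729, 0.3131, 0.1292]
eef_rot: [0.989, 0.149, -0.0, 0.0]
contact_force: [0.3, 0.1, -1.6]
opening: 0.225
finger_force: 34.6
```

```bash
python3 - <<'E'
from plant import *
from h import *
go(get_state(),(.4733,.3139,.071),.302)
q=snapshot("scene");b=q["img"][165:275,130:250]
cv2.imwrite("pics/in.png",cv2.resize(b,None,fx=6,fy=5.4545,interpolation=3)[:,:,::-1])
E
```

```text
shift cm [ 0.07 -0.07  5.82] rotvec [ 0.0005  0.0007 -0.0022] | t 7.8 pos [0.4729 0.3131 0.1292] F [ 0.3  0.1 -1.6] op 19.8 ff 34.56507470458746
```

View pics/in.png

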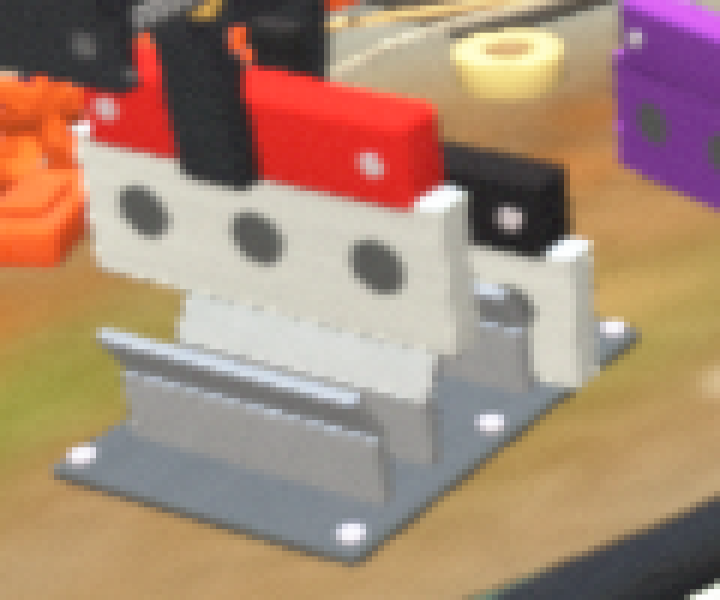

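The crop shows red directly above the slot, with its lower corners at (97,265) and (447,355). Projecting straight down puts the blade in the throat with about 20 mm overhang at each end. Lowering now.

Call:
send_rows(
  motion=[
    {"x": 0,"y": -0.05,"z": 0.8,"rx": 0,"ry": 0,"rz": 0,"jaw": 0},
    {"x": 0,"y": 0,"z": 0.8,"rx": 0,"ry": 0,"rz": 0,"jaw": 0},
    {"x": 0,"y": 0,"z": 0.6,"rx": 0,"ry": 0,"rz": 0,"jaw": 0},
    {"x": 0,"y": 0,"z": 0.4,"rx": 0,"ry": 0,"rz": 0,"jaw": 0},
    {"x": 0,"y": 0,"z": 0,"rx": 0,"ry": 0,"rz": 0,"jaw": 0},
  ],
)

```text
clock: 8.35
tool_pos: [0.4724, 0.3135, 0.1029]
eef_rot: [0.989, 0.149, -0.001, 0.0]
contact_force: [-0.2, 0.5, -2.5]
opening: 0.225
finger_force: 34.6
```

Call:
send_rows(
  motion=[
    {"x": 0,"y": 0,"z": 0.4,"rx": 0,"ry": 0,"rz": 0,"jaw": 0},
    {"x": 0,"y": 0,"z": 0.4,"rx": 0,"ry": 0,"rz": 0,"jaw": 0},
    {"x": 0,"y": 0,"z": 0.4,"rx": 0,"ry": 0,"rz": 0,"jaw": 0},
    {"x": 0,"y": 0,"z": 0,"rx": 0,"ry": 0,"rz": 0,"jaw": 0},
    {"x": 0,"y": 0,"z": 0,"rx": 0,"ry": 0,"rz": 0,"jaw": 0},
  ],
)

```text
clock: 8.85
tool_pos: [0.4728, 0.3138, 0.0916]
eef_rot: [0.989, 0.149, -0.0, 0.0]
contact_force: [-0.0, 0.5, -2.3]
opening: 0.226
finger_force: 34.6
```

```bash
python3 -c "
from plant import *;from h import *
s=get_state();go(s,(.4733,.3139,.071),.302);print(s['moment'])"
```

```text
shift cm [0.05 0.   2.06] rotvec [ 0.0001  0.0001 -0.0021] | t 8.85 pos [0.4728 0.3138 0.0916] F [-0.   0.5 -2.3] op 19.9 ff 34.56492863595486
[ 0.01967616 -0.01375967  0.00426283]
```

Call:
send_rows(
  motion=[
    {"x": 0,"y": 0,"z": 0.4,"rx": 0,"ry": 0,"rz": 0,"jaw": 0},
    {"x": 0,"y": 0,"z": 0.4,"rx": 0,"ry": 0,"rz": 0,"jaw": 0},
    {"x": 0,"y": 0,"z": 0.4,"rx": 0,"ry": 0,"rz": 0,"jaw": 0},
    {"x": 0,"y": 0,"z": 0.3,"rx": 0,"ry": 0,"rz": 0,"jaw": 0},
    {"x": 0,"y": 0,"z": 0.2,"rx": 0,"ry": 0,"rz": 0,"jaw": 0},
  ],
)

```text
clock: 9.35
tool_pos: [0.4727, 0.3137, 0.0742]
eef_rot: [0.989, 0.149, -0.0, 0.0]
contact_force: [0.1, -0.6, -1.9]
opening: 0.223
finger_force: 34.6
```

Call:
send_rows(
  motion=[
    {"x": 0,"y": 0,"z": 0.1,"rx": 0,"ry": 0,"rz": 0,"jaw": 0},
    {"x": 0,"y": 0,"z": 0.1,"rx": 0,"ry": 0,"rz": 0,"jaw": 0},
    {"x": 0,"y": 0,"z": 0.1,"rx": 0,"ry": 0,"rz": 0,"jaw": 0},
    {"x": 0,"y": 0,"z": 0,"rx": 0,"ry": 0,"rz": 0,"jaw": 0},
    {"x": 0,"y": 0,"z": 0,"rx": 0,"ry": 0,"rz": 0,"jaw": 0},
  ],
)

```text
clock: 9.85
tool_pos: [0.4729, 0.3138, 0.0717]
eef_rot: [0.989, 0.149, 0.0, 0.0]
contact_force: [-0.1, 0.1, -1.0]
opening: 0.226
finger_force: 34.6
```

Red is nearly on the floor, so I'll press a touch further until the force shows contact.

Call:
send_rows(
  motion=[
    {"x": 0,"y": 0,"z": 0.05,"rx": 0,"ry": 0,"rz": 0,"jaw": 0},
    {"x": 0,"y": 0,"z": 0.05,"rx": 0,"ry": 0,"rz": 0,"jaw": 0},
    {"x": 0,"y": 0,"z": 0.05,"rx": 0,"ry": 0,"rz": 0,"jaw": 0},
    {"x": 0,"y": 0,"z": 0,"rx": 0,"ry": 0,"rz": 0,"jaw": 0},
    {"x": 0,"y": 0,"z": 0,"rx": 0,"ry": 0,"rz": 0,"jaw": 0},
  ],
)

```text
clock: 10.35
tool_pos: [0.4729, 0.3138, 0.071]
eef_rot: [0.989, 0.149, 0.0, -0.0]
contact_force: [-2.2, -0.3, 6.5]
opening: 0.226
finger_force: 34.6
```

```bash
python3 - <<'E'
from plant import *
from h import *
q=snapshot("scene")["img"][175:275,130:250];t=snapshot("top")["img"][140:225,125:215]
cv2.imwrite("pics/fl.png",np.hstack([cv2.resize(x,(400,h),interpolation=3) if h==378 else cv2.copyMakeBorder(cv2.resize(x,(400,333),interpolation=3),0,45,0,0,0) for x,h in((t,378),(q,333))])[:,:,::-1])
E
```

```text
(no output)
```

View pics/fl.png

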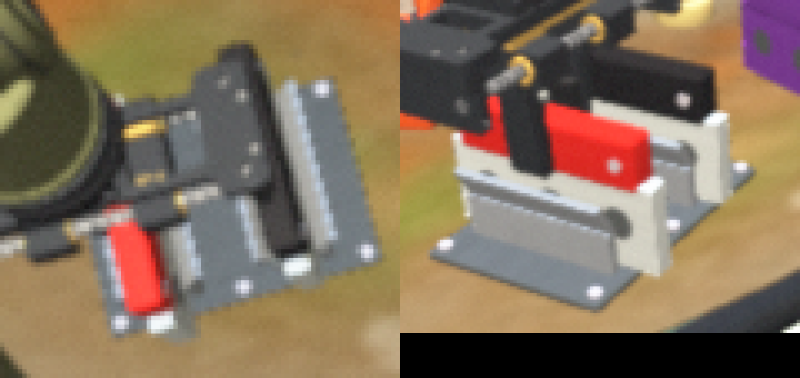

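Red stands in the slot, seated on the floor. In the scene panel the near end at (655,272) seems to overhang more than the far end at (463,215), so I'll check it numerically with a bigger crop.

```bash
python3 - <<'E'
from plant import *
from h import *
s=snapshot("scene");pickle.dump(s,open("s2.pkl","wb"))
cv2.imwrite("pics/fl2.png",cv2.resize(s["img"][200:270,130:220],(792,592+24),interpolation=3)[:600,:,::-1])
E
```

```text
(no output)
```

View pics/fl2.png

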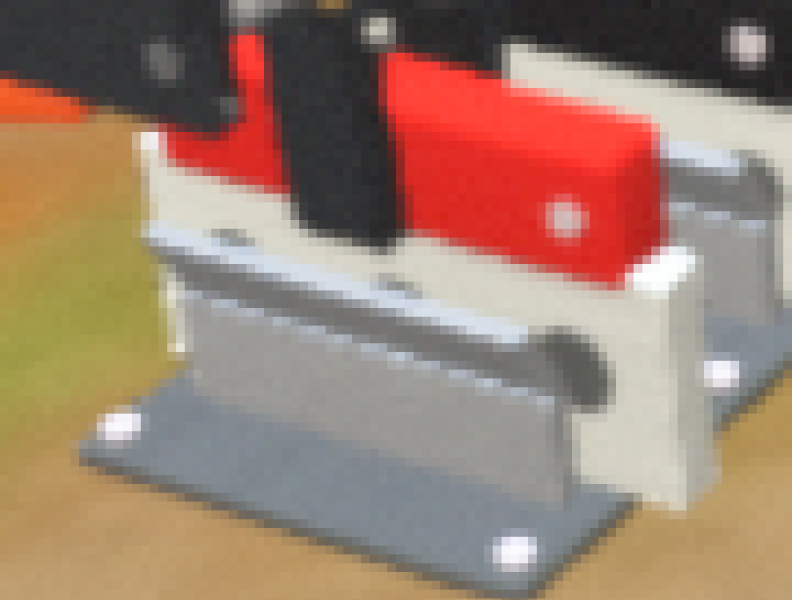

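```bash
python3 - <<'E'
from h import *
s=pickle.load(open("s2.pkl","rb"))
y=.302;R2=np.array([[np.cos(y),np.sin(y)],[-np.sin(y),np.cos(y)]])
for n,a,b,z in(("lip far",148,232,.052),("lip near",530,338,.052),("throat far",185,290,.032),("throat near",553,402,.032),("wall far",190,395,.006),("wall near",552,505,.006),("base far",82,455,.006),("base near",525,592,.006),("blade near low",688,508,.006),("blade near top",634,287,.058),("blade far top",148,150,.058)):
    w=onz(s,130+(a+.5)/8.8-.5,200+(b+.5)/8.8-.5,z);print(n,(1000*R2@(w[:2]-[.4729,.3138])).round(1))
E
```

```text
lip far [48.3 26.6]
lip near [-50.8  24.2]
throat far [50.  16.9]
throat near [-49.   16.7]
wall far [50.9 18.9]
wall near [-46.3  17. ]
base far [55.4 47.9]
base near [-60.   44.5]
blade near low [-72.3   4.9]
blade near top [-64.2   6.3]
blade far top [65.3  6.8]
```

All the measurements put the slot and blade within about 2 mm of centred. Releasing now.

Call:
send_rows(
  motion=[
    {"x": 0,"y": 0,"z": 0,"rx": 0,"ry": 0,"rz": 0,"jaw": 1.9},
    {"x": 0,"y": 0,"z": 0,"rx": 0,"ry": 0,"rz": 0,"jaw": 2.1},
    {"x": 0,"y": 0,"z": 0,"rx": 0,"ry": 0,"rz": 0,"jaw": 2.6},
    {"x": 0,"y": 0,"z": 0,"rx": 0,"ry": 0,"rz": 0,"jaw": 3.2},
    {"x": 0,"y": 0,"z": 0,"rx": 0,"ry": 0,"rz": 0,"jaw": 3.8},
  ],
  grip_force=5,
)

```text
clock: 11.0
tool_pos: [0.4728, 0.314, 0.07]
eef_rot: [0.989, 0.149, -0.0, -0.0]
contact_force: [-0.7, -0.3, -0.7]
opening: 0.419
finger_force: 0.0
```

Call:
send_rows(
  motion=[
    {"x": 0,"y": 0,"z": 0,"rx": 0,"ry": 0,"rz": 0,"jaw": 4},
    {"x": 0,"y": 0,"z": 0,"rx": 0,"ry": 0,"rz": 0,"jaw": 4},
    {"x": 0,"y": 0,"z": -0.5,"rx": 0,"ry": 0,"rz": 0,"jaw": 4},
    {"x": 0,"y": 0,"z": -1,"rx": 0,"ry": 0,"rz": 0,"jaw": 4},
    {"x": 0,"y": 0,"z": -1,"rx": 0,"ry": 0,"rz": 0,"jaw": 4},
  ],
)

```text
clock: 11.5
tool_pos: [0.473, 0.3138, 0.0961]
eef_rot: [0.989, 0.149, 0.0, -0.0]
contact_force: [-0.3, -0.1, 1.1]
opening: 0.458
finger_force: 0.0
```

Call:
send_rows(
  motion=[
    {"x": 0,"y": 0,"z": -2,"rx": 0,"ry": 0,"rz": 0,"jaw": 4},
    {"x": 0,"y": 0,"z": -3,"rx": 0,"ry": 0,"rz": 0,"jaw": 4},
    {"x": 0,"y": 0,"z": -3,"rx": 0,"ry": 0,"rz": 0,"jaw": 4},
    {"x": 0,"y": 0,"z": -2,"rx": 0,"ry": 0,"rz": 0,"jaw": 4},
    {"x": 0,"y": 0,"z": 0,"rx": 0,"ry": 0,"rz": 0,"jaw": 4},
  ],
)

```text
clock: 12.0
tool_pos: [0.4746, 0.3149, 0.1989]
eef_rot: [0.989, 0.149, 0.003, -0.002]
contact_force: [-0.1, 0.5, 0.2]
opening: 0.453
finger_force: 0.0
```

```bash
python3 - <<'E'
from plant import *
from h import *
s=snapshot("scene")
cv2.imwrite("pics/end.png",cv2.resize(s["img"][120:280,120:320],(750,600),interpolation=3)[:,:,::-1])
E
```

```text
(no output)
```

View pics/end.png

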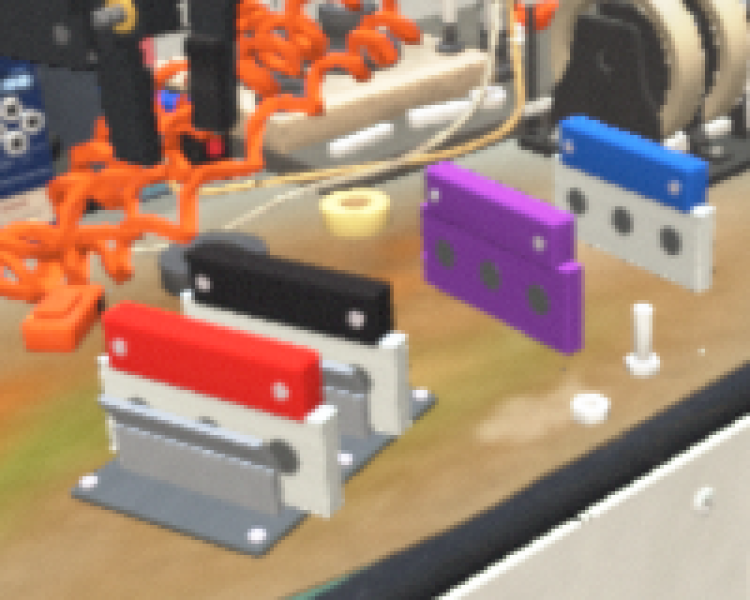

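The final view shows red upright in the free slot at about (215,410), level with black. Black and blue are in place and the gripper is clear.

```bash
python3 -c "
from plant import *
print(finish_job())"
```

```text
the job is handed in; nothing more can be done
None
```

The red straightedge stands on the floor of the free slot, centred to about 2 mm; blue and black look undisturbed, and the job was handed in at about 12 s.

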